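Open the combination-locked spirits chest

ROBOT

A 6-joint arm with a two-finger parallel gripper is mounted at the origin on the work surface. World frame = base frame: x ahead of the robot, y to its left, z up, the work surface at z = 0. Lengths are in mm, angles in rad, forces in N, time in s.
With the tool pointing down it reaches from about 300 to 775 mm from the base axis. Payload 14.6 kg.
Tool frame: the origin (TCP) lies at the very end of the fingers, on their centre line; the grasp point (between the pads) lies 19 mm behind it; z points along the fingers, y is the line along which they close (so a half turn about z gives the same grasp; the last joint's range is limited). The gripper opens to 85 mm and grips with 20 to 120 N. Pads are 22 mm wide; open, the fingers measure 114 mm over their backs; the gripper's body (76 mm by 85 mm) begins 54 mm behind the grasp point. The pads swing forward as they close: fully open they stand 13 mm farther back than shut.
Start: joints at [-1.351, 0.3, 1.521, -0, 1.321, -0.067], TCP at [155.58, -527.527, 231.281] pointing down, gripper open.
Joint ranges: [-3.03, 3.03], [-0.79, 2.21], [0.23, 2.52], [-1.04, 4.18], [0, 3.07], [-2.55, 2.55]. Speed limits (rad/s): [2.22, 2.22, 2.57, 3.14, 3.14, 3.14].

INTERFACE

Orientations are given as [roll, pitch, yaw] about the fixed x, y, z axes, in that order (R = Rz(yaw) Ry(pitch) Rx(roll)).
In Python, from cell import env gives the robot as it stands. The module is installed in compiled form; this text tells all that it offers.
- The arm moves only by the tool send_rows, never from a script. Its argument "plan" is a list of rows, each an object with "grip": the opening, from -1 (shut) to 1 (fully open), so that 0 is half open; "delta_pos": the shift along the tool's x, y, z in mm, a list of three; "twist": the turn, a rotation vector about the tool's x, y, z in rad, a list of three. In form: [{"grip": grip, "delta_pos": [dx, dy, dz], "twist": [rx, ry, rz]}, ...]. A call has 1 to 8 rows; each row is the pose to reach, as a shift and turn from the pose commanded when the call began, along the tool's axes at that moment; what a row does not reach only later rows make up. A row lasts 1/12 s, in which the tool goes at most 41.7 mm and 7.16 degrees, less where a joint would pass 70% of its speed; a pose out of reach is approached as far as the arm can. A call with a gripper value outside its range is refused whole. The fingers move at their own pace and stop on an object; "force" is the grip in N (left out, the last holds). Time passes only in rows, so rows that repeat a pose let the fingers close. It gives the time, the measured TCP pose, the force, the opening and the grip force at its end, in the units of the state.
- env.observe(): the state, without advancing time (a new reading comes with each control period).
- env.snapshot(name): name is "scene" or "side" or "wrist"; returns a dict with "img" (400x640x3 uint8, red, green, blue), "z_map" (400x640 float32, mm along the optical axis (not along the pixel's ray), 0 where there is no reading), "mtx" (3x3 intrinsics, pixels), "world_from_camera" (4x4, takes a point from camera to world coordinates); the wrist camera has in their place "T_tool_cam" (4x4, takes a point from camera to tool coordinates, whose origin is the TCP and whose axes are the flange's). Camera axes: x right, y up, looking along -z (the intrinsics and any distortion apply to the point x, -y, -z); pixel columns grow to the right and rows downward; lengths in mm; the calibration is good to about 2 mm. A picture is of the moment at which its call begins: read the wrist's pose just before it.
- env.finish_job(): hands the job in; it is judged then, once.
The state is a dict: "time": time; "qpos": joint angles; "joint_velocities": joint speeds; "joint_efforts": joint torques, N m; "tool_pos": TCP position; "tool_rot": TCP orientation; "ft_force": force on the tool from outside, world axes, zero at the start; "wrist_torque": the same for the moment, N m; "width": finger opening in mm; "finger_force": force on a finger pad.
Only numpy, scipy, OpenCV 4.12 (cv2) and the standard library are available. Lean on these libraries where they do the work, as an engineer would, in place of code of your own. Each camera call takes 0.05 s, during which the arm holds its last target. There are 200 camera calls.

TASK

Open the steel spirits chest: roll the three thumbwheels until 4-7-2 reads along the top (left to right as seen from the robot), then draw the bolt fully back to the left by its knob, and raise the lid by its handle right up until it stays open by itself. Do not knock over or push about the bottles, can and jar standing on and beside the chest.

Things in the scene. Friction and masses are not known exactly. Their poses are not given: they have to be found in the camera images.
- chest: grey painted steel spirits chest, 260 (x) x 340 (y) x 120 mm high, fixed to the table; origin at its foot, 140 mm behind its front face, midway across; x away from the robot, y left. The near 110 mm of its top (x -140 to -30) is the fixed lock deck, the rest the lid. Wheel axle at x -100, z 122; thin steel cheeks of 20 mm radius beside each wheel (y +-22, +-66); two bolt guides 18 mm high on the deck at x -40, y +-55
- wheel_left_top (a point): fixed point at the top of the left code wheel's rim, over the axle, 28 mm over the deck (148 mm over the table); frame as the chest's. Three wheels in a row on the deck (y +44, 0, -44), axle along y: 52 mm diameter, 22 mm wide, black knurled rubber rims beside a white band with black digits 0 to 9. The digit shown is the uppermost, level with the white index ridges on the cheeks
- wheel_mid_top (a point): the same for the middle wheel. All three roll the same way: a closed fingertip laid on the rim with 5 to 10 N and drawn across the top (x) rolls it, 16 mm of rim per digit; 2 to 4 N along the rim takes it out of a click
- wheel_right_top (a point): the same for the right wheel
- wheel_left (a joint): left wheel (seen from the robot; chest +y), rad: 0 = digit 0 uppermost; each +0.6283 shows the next higher digit, the wheel's top moving away from the robot (chest +x). Endless both ways; the reading counts whole turns, so 4 may read 2.51, 8.80 or -3.77. A spring click-stop holds it at each digit and pulls it in from about 0.25 rad either side
- wheel_mid (a joint): the middle wheel, otherwise exactly like the left one
- wheel_right (a joint): the right wheel, otherwise exactly like the left one
- bolt (a joint): steel bolt, a 10 mm rod along y behind the wheels (chest x -40, 10 mm over the deck) with an upright knob. m: 0 = shut, its right end over the lid's tongue; 0.030 = fully drawn, to the left (chest +y). Slides with 1.5 to 3 N, stays where left. Blocked after 1 to 3 mm unless the wheels show 4, 7, 2; once drawn it holds them at the code
- bolt_knob (a point): grip point of the bolt's knob, an upright steel pin of 14 mm diameter whose top stands 45 mm over the deck; the point is on its axis, 35 mm over the deck; moves with the bolt (chest x -40, y +100 when shut)
- lid (a joint): steel lid 150 (x) x 340 x 4 mm, hinged along its far edge. rad: 0 = shut, grows as the near edge rises, 1.45 = fully up on its stop. Held shut by the bolt over a tongue at its near edge. Spring hinges carry most of its weight (under 5 N at the handle): it falls shut from below about 1.1 rad, goes up to the stop and stays there from above about 1.3
- lid_handle (a point): middle of the lid's bar handle: a 10 mm round bar along the chest's y, 110 mm long, on two posts, 40 mm clear above the lid (its centre 50 mm over the chest's top), 128 mm from the hinge line towards the robot; moves and turns with the lid
- lid_hinge (a point): middle of the lid's hinge line (fixed), at the chest's far top edge (chest x +120, z 120); the line runs along the chest's y
- beer_left: full 250 mm brown beer bottle, 66 mm diameter, standing beside the chest, left or right; origin under its centre. Leave alone
- beer_right: a second bottle like it, on the other side. Leave alone
- miniature: miniature bottle, 32 mm diameter, 105 mm high, standing on the right end of the lock deck; origin under its centre. Leave alone
- can: drinks can, 66 mm diameter, 115 mm high, standing to the left of the chest near its front. Leave alone
- jar: glass jar, 72 mm diameter, 110 mm high, to the right of the chest. Leave alone

How it is judged (in metres and radians):
On the way, in this order (a step that is already met when the one before it is completed fails the run):
1. all three wheels show the code 4-7-2 (each within 0.17 rad) with the bolt still shut ((value of joint wheel_left between -16.5063 and -16.1663 rad or value of joint wheel_left between -10.2231 and -9.8831 rad or value of joint wheel_left between -3.9399 and -3.5999 rad or value of joint wheel_left between 2.3433 and 2.6833 rad or value of joint wheel_left between 8.6265 and 8.9665 rad or value of joint wheel_left between 14.9096 and 15.2496 rad or value of joint wheel_left between 21.1928 and 21.5328 rad) and (value of joint wheel_mid between -14.6213 and -14.2813 rad or value of joint wheel_mid between -8.3381 and -7.9981 rad or value of joint wheel_mid between -2.055 and -1.715 rad or value of joint wheel_mid between 4.2282 and 4.5682 rad or value of joint wheel_mid between 10.5114 and 10.8514 rad or value of joint wheel_mid between 16.7946 and 17.1346 rad or value of joint wheel_mid between 23.0778 and 23.4178 rad) and (value of joint wheel_right between -17.7629 and -17.4229 rad or value of joint wheel_right between -11.4797 and -11.1397 rad or value of joint wheel_right between -5.1965 and -4.8565 rad or value of joint wheel_right between 1.0866 and 1.4266 rad or value of joint wheel_right between 7.3698 and 7.7098 rad or value of joint wheel_right between 13.653 and 13.993 rad or value of joint wheel_right between 19.9362 and 20.2762 rad) and value of joint bolt below 0.006 m and value of joint lid below 0.06 rad), for 0.2 s.
2. the bolt is drawn (over 24 mm) with the wheels at the code and the lid still shut ((value of joint wheel_left between -16.5063 and -16.1663 rad or value of joint wheel_left between -10.2231 and -9.8831 rad or value of joint wheel_left between -3.9399 and -3.5999 rad or value of joint wheel_left between 2.3433 and 2.6833 rad or value of joint wheel_left between 8.6265 and 8.9665 rad or value of joint wheel_left between 14.9096 and 15.2496 rad or value of joint wheel_left between 21.1928 and 21.5328 rad) and (value of joint wheel_mid between -14.6213 and -14.2813 rad or value of joint wheel_mid between -8.3381 and -7.9981 rad or value of joint wheel_mid between -2.055 and -1.715 rad or value of joint wheel_mid between 4.2282 and 4.5682 rad or value of joint wheel_mid between 10.5114 and 10.8514 rad or value of joint wheel_mid between 16.7946 and 17.1346 rad or value of joint wheel_mid between 23.0778 and 23.4178 rad) and (value of joint wheel_right between -17.7629 and -17.4229 rad or value of joint wheel_right between -11.4797 and -11.1397 rad or value of joint wheel_right between -5.1965 and -4.8565 rad or value of joint wheel_right between 1.0866 and 1.4266 rad or value of joint wheel_right between 7.3698 and 7.7098 rad or value of joint wheel_right between 13.653 and 13.993 rad or value of joint wheel_right between 19.9362 and 20.2762 rad) and value of joint bolt above 0.024 m and value of joint lid below 0.1 rad), for 0.1 s.
3. the lid is raised past 1.3 rad (value of joint bolt above 0.024 m and value of joint lid above 1.3 rad), for 0.1 s.
At the end, for the whole second after the job is handed in: the wheels show 4, 7, 2 (each within 0.17 rad), the bolt is drawn more than 24 mm, and the lid stands open by itself, on its stop (above 1.35 rad) and at rest; the bottles, can and jar still stand where they were (within 30 mm, not tipped over 0.35 rad) ((value of joint wheel_left between -16.5063 and -16.1663 rad or value of joint wheel_left between -10.2231 and -9.8831 rad or value of joint wheel_left between -3.9399 and -3.5999 rad or value of joint wheel_left between 2.3433 and 2.6833 rad or value of joint wheel_left between 8.6265 and 8.9665 rad or value of joint wheel_left between 14.9096 and 15.2496 rad or value of joint wheel_left between 21.1928 and 21.5328 rad) and (value of joint wheel_mid between -14.6213 and -14.2813 rad or value of joint wheel_mid between -8.3381 and -7.9981 rad or value of joint wheel_mid between -2.055 and -1.715 rad or value of joint wheel_mid between 4.2282 and 4.5682 rad or value of joint wheel_mid between 10.5114 and 10.8514 rad or value of joint wheel_mid between 16.7946 and 17.1346 rad or value of joint wheel_mid between 23.0778 and 23.4178 rad) and (value of joint wheel_right between -17.7629 and -17.4229 rad or value of joint wheel_right between -11.4797 and -11.1397 rad or value of joint wheel_right between -5.1965 and -4.8565 rad or value of joint wheel_right between 1.0866 and 1.4266 rad or value of joint wheel_right between 7.3698 and 7.7098 rad or value of joint wheel_right between 13.653 and 13.993 rad or value of joint wheel_right between 19.9362 and 20.2762 rad) and value of joint bolt above 0.024 m and value of joint lid above 1.35 rad and velocity of joint lid between -0.05 and 0.05 rad/s and not ((distance of beer_left from where it was at the start of the episode above 0.03 m or angle between beer_left's own z axis and vertical above 0.35 rad) or (distance of beer_right from where it was at the start of the episode above 0.03 m or angle between beer_right's own z axis and vertical above 0.35 rad) or (distance of miniature from where it was at the start of the episode above 0.03 m or angle between miniature's own z axis and vertical above 0.35 rad) or (distance of can from where it was at the start of the episode above 0.03 m or angle between can's own z axis and vertical above 0.35 rad) or (distance of jar from where it was at the start of the episode above 0.03 m or angle between jar's own z axis and vertical above 0.35 rad))); the robot touches nothing.
It fails at once if a bottle or other bystander is pushed more than 30 mm or tipped ((distance of beer_left from where it was at the start of the episode above 0.03 m or angle between beer_left's own z axis and vertical above 0.35 rad) or (distance of beer_right from where it was at the start of the episode above 0.03 m or angle between beer_right's own z axis and vertical above 0.35 rad) or (distance of miniature from where it was at the start of the episode above 0.03 m or angle between miniature's own z axis and vertical above 0.35 rad) or (distance of can from where it was at the start of the episode above 0.03 m or angle between can's own z axis and vertical above 0.35 rad) or (distance of jar from where it was at the start of the episode above 0.03 m or angle between jar's own z axis and vertical above 0.35 rad)).
It also fails if it takes over 72 s, if anything falls off the work surface, if the arm or the gripper's body presses on something with over 40 N, if the wrist force passes 120 N, or if a joint passes its speed limit or range.

## Working session

There is one attempt and no reset: what is moved stays moved. The work goes in short steps, Python scripts to look and compute and a tool call to move; the robot and the scene stay as the last step left them, time stands still between calls to the robot, and variables do not carry over. Pictures are saved under pics/ and viewed, at most 10 in all, crops included, and the job is handed in when it is done.

Besides the shell and the picture viewer there is one more tool, called after "Call:" as a command line: name --argument value ..., lists and objects as JSON in quotes. send_rows: Moves the arm, as the interface text tells. Its arguments: {"type":"object","properties":{"plan":{"type":"array"},"force":{"type":"number"}},"required":["plan"]}

```bash
mkdir -p pics; cat > h.py <<'E'
import numpy as np, cv2
from cell import env
from scipy.spatial.transform import Rotation as R
def snap(n):
    s=env.observe(); d=env.snapshot(n)
    if 'world_from_camera' in d: T=d['world_from_camera']
    else:
        W=np.eye(4); W[:3,:3]=R.from_euler('xyz',s['tool_rot']).as_matrix(); W[:3,3]=s['tool_pos']; T=W@d['T_tool_cam']
    return d,np.array(T)
def ray(d,T,u,v):
    K=d['mtx']; r=np.array([(u-K[0,2])/K[0,0],-(v-K[1,2])/K[1,1],-1.]); return T[:3,3],T[:3,:3]@r
def onz(d,T,u,v,z):
    o,r=ray(d,T,u,v); return o+r*(z-o[2])/r[2]
def dep(d,T,u,v):
    o,r=ray(d,T,u,v); return o+r*d['z_map'][int(v),int(u)]
def cloud(d,T):
    v,u=np.mgrid[:400,:640]; K=d['mtx']; z=d['z_map']
    p=np.stack([(u-K[0,2])/K[0,0]*z,-(v-K[1,2])/K[1,1]*z,-z],-1)
    return p@T[:3,:3].T+T[:3,3]
def save(img,n): cv2.imwrite('pics/'+n+'.png',cv2.cvtColor(img,cv2.COLOR_RGB2BGR))
E
python3 - <<'E'
from h import *
s=env.observe(); print({k:np.round(v,3) for k,v in s.items()})
ims=[]
for n in['scene','side']:
    d,T=snap(n); save(d['img'],n); print(n,d['mtx'],T.round(3),d.keys())
E
```

```text
{'time': np.float64(0.0), 'qpos': array([-1.351,  0.3  ,  1.522,  0.   ,  1.321, -0.067]), 'joint_velocities': array([-0.001,  0.   , -0.001, -0.001, -0.   , -0.   ]), 'joint_efforts': array([-1.000e-03, -5.435e+01, -3.618e+01, -0.000e+00,  4.000e-03,
       -0.000e+00]), 'tool_pos': array([ 155.522, -527.318,  230.731]), 'tool_rot': array([-3.14 , -0.   ,  0.287]), 'ft_force': array([-0.349,  0.498, -0.261]), 'wrist_torque': array([-0.047, -0.001,  0.003]), 'finger_force': np.float64(0.0), 'width': np.float64(85.657)}
scene [[434.12842789   0.         307.90901961]
 [  0.         434.12842789 201.07802335]
 [  0.           0.           1.        ]] [[-1.760000e-01 -6.740000e-01  7.180000e-01  1.273322e+03]
 [ 9.840000e-01 -1.240000e-01  1.250000e-01  1.612600e+02]
 [ 5.000000e-03  7.290000e-01  6.850000e-01  8.253790e+02]
 [ 0.000000e+00  0.000000e+00  0.000000e+00  1.000000e+00]] dict_keys(['img', 'z_map', 'mtx', 'world_from_camera'])
side [[405.60892629   0.         317.91581749]
 [  0.         405.60892629 203.70128255]
 [  0.           0.           1.        ]] [[-7.09000e-01  4.71000e-01 -5.25000e-01  2.42300e+01]
 [-7.05000e-01 -4.53000e-01  5.46000e-01  5.75378e+02]
 [ 1.90000e-02  7.57000e-01  6.53000e-01  7.96505e+02]
 [ 0.00000e+00  0.00000e+00  0.00000e+00  1.00000e+00]] dict_keys(['img', 'z_map', 'mtx', 'world_from_camera'])
```

View pics/scene.png

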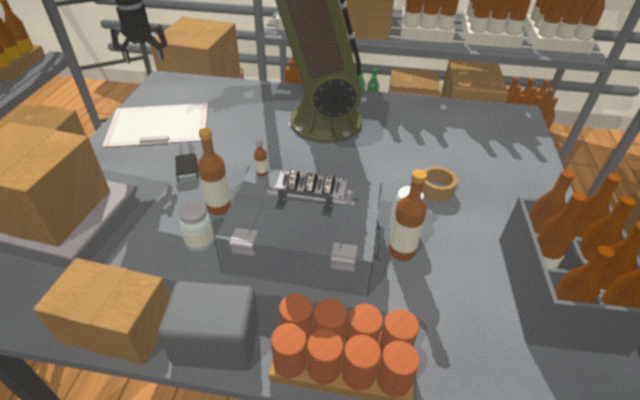

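View pics/side.png

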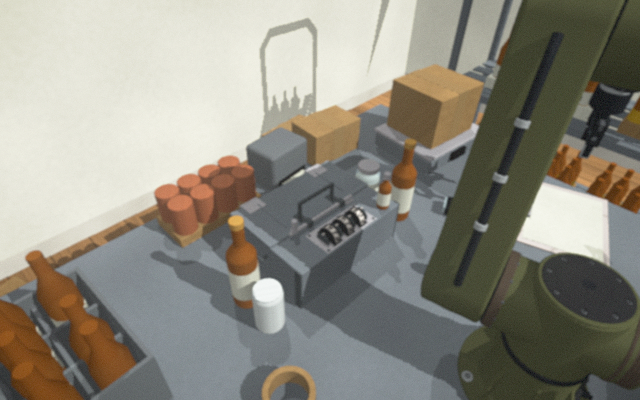

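The scene view shows the chest around (300,225), with its wheels at (310,185), the bottles at (212,180) and (408,220), and the miniature at (260,160). The side view shows the wheels at (343,228) and the bar handle at (318,198). Next I fit the chest top from depth.

```bash
python3 - <<'E'
from h import *
P=[]
for n in['scene','side']:
    d,T=snap(n); p=cloud(d,T).reshape(-1,3); ok=(d['z_map'].ravel()>0)
    m=ok&(abs(p[:,2]-120)<6)&(p[:,0]>250)&(p[:,0]<850)&(abs(p[:,1])<400)
    q=p[m]
    # largest component in plan raster
    im=np.zeros((150,200),np.uint8); ij=((q[:,:2]-[200,-400])/4).astype(int); im[ij[:,0],ij[:,1]]=255
    im=cv2.morphologyEx(im,cv2.MORPH_CLOSE,np.ones((5,5))); im=cv2.morphologyEx(im,cv2.MORPH_OPEN,np.ones((5,5)))
    k,l,st,c=cv2.connectedComponentsWithStats(im); b=1+st[1:,4].argmax()
    sel=q[l[ij[:,0],ij[:,1]]==b]; 
    r=cv2.minAreaRect(sel[:,:2].astype(np.float32)); print(n,len(sel),r,np.median(sel[:,2]))
    print(cv2.boxPoints(r).round())
    # other tall objects
    m=ok&(p[:,2]>60)&(p[:,2]<110)&(p[:,0]>200)&(p[:,0]<850)&(abs(p[:,1])<420)
    im=np.zeros((150,210),np.uint8); ij=((p[m][:,:2]-[200,-420])/4).astype(int); im[ij[:,0],ij[:,1]]=255
    k,l,st,c=cv2.connectedComponentsWithStats(im)
    print([(c[i][::-1]*4+[200,-420]).round().tolist()+(st[i,[3,2]]*4).tolist() for i in range(1,k) if st[i,4]>20])
E
```

```text
Traceback (most recent call last):
IndexError: index 150 is out of bounds for axis 0 with size 150
```

```bash
python3 - <<'E'
from h import *
for n in['scene','side']:
    d,T=snap(n); p=cloud(d,T).reshape(-1,3); ok=(d['z_map'].ravel()>0)
    m=ok&(abs(p[:,2]-120)<6)&(p[:,0]>250)&(p[:,0]<790)&(abs(p[:,1])<390)
    q=p[m]
    im=np.zeros((160,210),np.uint8); ij=((q[:,:2]-[200,-400])/4).astype(int); im[ij[:,0],ij[:,1]]=255
    im=cv2.morphologyEx(im,cv2.MORPH_CLOSE,np.ones((5,5))); im=cv2.morphologyEx(im,cv2.MORPH_OPEN,np.ones((5,5)))
    k,l,st,c=cv2.connectedComponentsWithStats(im); b=1+st[1:,4].argmax()
    sel=q[l[ij[:,0],ij[:,1]]==b]; 
    r=cv2.minAreaRect(sel[:,:2].astype(np.float32)); print(n,len(sel),r,np.median(sel[:,2]))
    print(cv2.boxPoints(r).round().tolist())
    m=ok&(p[:,2]>60)&(p[:,2]<110)&(p[:,0]>200)&(p[:,0]<790)&(abs(p[:,1])<400)
    im=np.zeros((160,210),np.uint8); ij=((p[m][:,:2]-[200,-400])/4).astype(int); im[ij[:,0],ij[:,1]]=255
    k,l,st,c=cv2.connectedComponentsWithStats(im)
    print([(c[i][::-1]*4+[200,-400]).round().tolist()+(st[i,[3,2]]*4).tolist() for i in range(1,k) if st[i,4]>20])
E
```

```text
scene 9753 ((566.6580810546875, 25.912078857421875), (344.3285217285156, 271.50469970703125), 89.36311340332031) 123.1921501374784
[[429.0, -145.0], [700.0, -148.0], [704.0, 197.0], [433.0, 200.0]]
[[496.0, -216.0, 52, 68], [598.0, 208.0, 104, 24], [567.0, 264.0, 40, 72], [605.0, -233.0, 72, 72], [689.0, 22.0, 16, 348]]
side 7442 ((561.5440673828125, 28.31854248046875), (343.85333251953125, 269.6758117675781), 88.83528900146484) 122.88713643336268
[[423.0, -141.0], [693.0, -146.0], [700.0, 197.0], [430.0, 203.0]]
[[437.0, 283.0, 60, 64], [475.0, 95.0, 216, 364], [456.0, -205.0, 52, 56], [520.0, 278.0, 56, 64], [594.0, -228.0, 76, 72], [786.0, -377.0, 12, 60]]
```

```bash
cat >> h.py <<'E'
C0=np.array([571.,27.,0]); A0=-0.015   # chest origin, yaw
def cw(x,y,z): c,s=np.cos(A0),np.sin(A0); return C0+[c*x-s*y,s*x+c*y,z]
def go(p,rpy=(np.pi,0,np.pi/2+A0)):
    s=env.observe(); Q=R.from_euler('xyz',s['tool_rot'])
    t=(Q.inv()*R.from_euler('xyz',rpy)).as_rotvec()
    print('t',round(float(s['time']),2),'pos',np.round(s['tool_pos'],1),'delta',Q.inv().apply(np.array(p)-s['tool_pos']).round(1),'twist',t.round(3),'F',np.round(s['ft_force'],1))
E
python3 - <<'E'
from h import *
d=env.snapshot('wrist'); print(d['T_tool_cam'].round(3),d['mtx'])
go(cw(-100,0,148+180))
E
```

```text
[[ 1.00000e-03  9.62000e-01  2.72000e-01  7.03970e+01]
 [ 1.00000e+00 -1.00000e-03 -1.00000e-03  1.32500e+00]
 [-1.00000e-03  2.72000e-01 -9.62000e-01 -1.42313e+02]
 [ 0.00000e+00  0.00000e+00  0.00000e+00  1.00000e+00]] [[305.92316546   0.         318.5752983 ]
 [  0.         305.92316546 194.69063492]
 [  0.           0.           1.        ]]
t 0.3 pos [ 155.6 -527.5  231.1] delta [ 459.8 -444.1  -96.7] twist [-0.    -0.    -1.269] F [-0.1 -0.   0.4]
```

Call:
send_rows --plan '[{"grip":-1,"delta_pos":[0,0,-97],"twist":[0,0,-0.2]},{"grip":-1,"delta_pos":[0,0,-97],"twist":[0,0,-0.3]},{"grip":-1,"delta_pos":[60,-58,-97],"twist":[0,0,-0.4]},{"grip":-1,"delta_pos":[460,-444,-97],"twist":[0,0,-1.269]},{"grip":-1,"delta_pos":[460,-444,-97],"twist":[0,0,-1.269]},{"grip":-1,"delta_pos":[460,-444,-97],"twist":[0,0,-1.269]},{"grip":-1,"delta_pos":[460,-444,-97],"twist":[0,0,-1.269]},{"grip":-1,"delta_pos":[460,-444,-97],"twist":[0,0,-1.269]}]' --force 40

```text
time: 0.97
tool_pos: [279.1, -308.7, 323.8]
tool_rot: [3.141, 0.0, 1.293]
ft_force: [1.6, -0.5, 0.2]
width: 0.1
finger_force: 0.0
```

```bash
python3 -c "
from h import *
go(cw(-100,0,148+180))"
```

```text
t 0.97 pos [ 279.1 -308.7  323.8] delta [377.   91.9  -4.2] twist [ 0.     0.    -0.263] F [ 1.6 -0.5  0.2]
```

Call:
send_rows --plan '[{"grip":-1,"delta_pos":[377,92,-4],"twist":[0,0,-0.263]},{"grip":-1,"delta_pos":[377,92,-4],"twist":[0,0,-0.263]},{"grip":-1,"delta_pos":[377,92,-4],"twist":[0,0,-0.263]},{"grip":-1,"delta_pos":[377,92,-4],"twist":[0,0,-0.263]},{"grip":-1,"delta_pos":[377,92,-4],"twist":[0,0,-0.263]},{"grip":-1,"delta_pos":[377,92,-4],"twist":[0,0,-0.263]},{"grip":-1,"delta_pos":[377,92,-4],"twist":[0,0,-0.263]},{"grip":-1,"delta_pos":[377,92,-4],"twist":[0,0,-0.263]}]'

```text
time: 1.63
tool_pos: [445.8, -19.7, 327.4]
tool_rot: [3.141, 0.0, 1.55]
ft_force: [0.2, -1.3, -0.2]
width: 0.1
finger_force: 0.0
```

```bash
python3 -c "
from h import *
go(cw(-100,0,148+180))
d,T=snap('wrist'); save(d['img'],'w1'); np.savez('w1.npz',img=d['img'],z=d['z_map'],T=T)"
```

```text
t 1.63 pos [445.8 -19.7 327.4] delta [48.7 24.2 -0.5] twist [ 0.001  0.    -0.006] F [ 0.2 -1.3 -0.2]
```

View pics/w1.png

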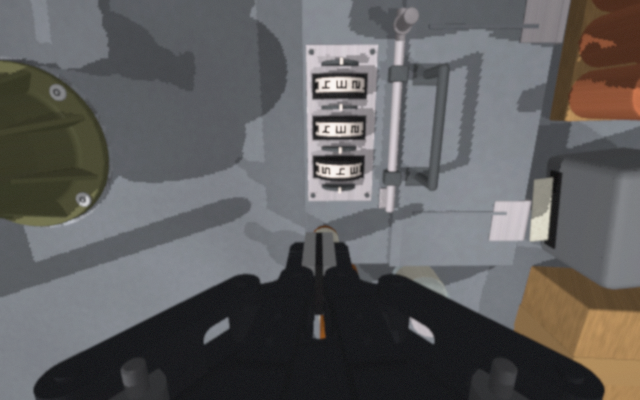

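The wrist view shows the wheels at (340,85), (340,128) and (340,168), the knob at (405,18) and the handle bar at (437,127). I'll enlarge the digits, rotated to the robot's view.

```bash
python3 - <<'E'
from h import *
f=np.load('w1.npz'); im=f['img'][40:205,300:385]
c=cv2.rotate(im,cv2.ROTATE_90_COUNTERCLOCKWISE); save(cv2.resize(c,None,fx=4.8,fy=4.8,interpolation=cv2.INTER_CUBIC),'w1c')
d={'mtx':np.array([[305.923,0,318.575],[0,305.923,194.69],[0,0,1]]),'z_map':f['z']};T=f['T']
for n,u,v,z in[('L',340,85,148),('M',340,128,148),('R',340,168,148),('knob',405,18,165),('bar1',442,66,175),('bar2',434,188,175)]:
    print(n,onz(d,T,u,v,z).round(1),dep(d,T,u,v).round(1))
E
```

```text
L [470.9  69.9 148. ] [470.9  69.9 147.6]
M [470.9  28.1 148. ] [470.9  28.1 147.8]
R [470.8 -13.7 148. ] [470.9 -13.7 147.9]
knob [527.6 123.9 165. ] [527.4 123.7 165.8]
bar1 [560.3  82.3 175. ] [561.1  82.6 173.1]
bar2 [562.6 -30.5 175. ] [562.7 -30.6 174.6]
```

View pics/w1c.png

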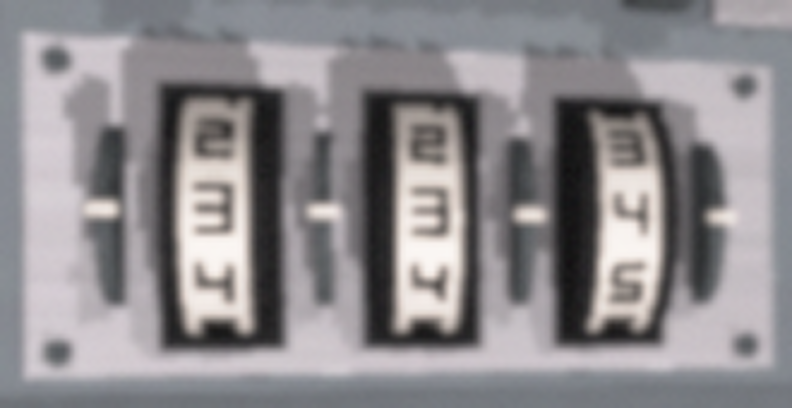

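Wheels read 3-3-4: the far digit is the lower one. I need left +1, mid +4 and right -2. First I go above the left wheel.

```bash
sed -i 's/^C0=.*/C0=np.array([571.,26.5,0]); A0=0.0/' h.py; python3 -c "
from h import *
go(cw(-108,44,158))"
```

```text
t 1.68 pos [448.  -14.8 327.1] delta [ 85.2  13.4 169.2] twist [ 0.001 -0.002 -0.017] F [ 1.5  2.8 -2.2]
```

Call:
send_rows --plan '[{"grip":-1,"delta_pos":[80,12,60],"twist":[0,0,-0.017]},{"grip":-1,"delta_pos":[80,12,60],"twist":[0,0,-0.017]},{"grip":-1,"delta_pos":[80,12,60],"twist":[0,0,-0.017]},{"grip":-1,"delta_pos":[80,12,160],"twist":[0,0,-0.017]},{"grip":-1,"delta_pos":[80,12,160],"twist":[0,0,-0.017]},{"grip":-1,"delta_pos":[80,12,160],"twist":[0,0,-0.017]},{"grip":-1,"delta_pos":[80,12,160],"twist":[0,0,-0.017]},{"grip":-1,"delta_pos":[80,12,160],"twist":[0,0,-0.017]}]'

```text
time: 2.35
tool_pos: [459.0, 57.8, 167.5]
tool_rot: [-3.141, 0.0, 1.567]
ft_force: [0.8, 1.1, 1.1]
width: 0.3
finger_force: 0.0
```

```bash
python3 -c "
from h import *
go(cw(-108,44,158))"
```

```text
t 2.35 pos [459.   57.8 167.5] delta [12.7  3.9  9.5] twist [-0.001  0.    -0.004] F [0.8 1.1 1.1]
```

Call:
send_rows --plan '[{"grip":-1,"delta_pos":[12.7,4,12],"twist":[0,0,0]},{"grip":-1,"delta_pos":[12.7,4,14],"twist":[0,0,0]},{"grip":-1,"delta_pos":[12.7,4,16],"twist":[0,0,0]},{"grip":-1,"delta_pos":[12.7,4,17],"twist":[0,0,0]},{"grip":-1,"delta_pos":[12.7,4,18],"twist":[0,0,0]},{"grip":-1,"delta_pos":[12.7,4,18],"twist":[0,0,0]}]'

```text
time: 2.85
tool_pos: [463.2, 70.2, 149.7]
tool_rot: [3.141, -0.0, 1.566]
ft_force: [-0.1, -0.2, 0.2]
width: 0.1
finger_force: 0.0
```

```bash
python3 -c "
from h import *
go(cw(-108,44,148))"
```

```text
t 2.85 pos [463.2  70.2 149.7] delta [ 0.3 -0.2  1.7] twist [ 0.001 -0.    -0.004] F [-0.1 -0.2  0.2]
```

Position tracking is good. Next I press in small steps.

Call:
send_rows --plan '[{"grip":-1,"delta_pos":[0,0,1],"twist":[0,0,0]},{"grip":-1,"delta_pos":[0,0,2],"twist":[0,0,0]},{"grip":-1,"delta_pos":[0,0,2.5],"twist":[0,0,0]},{"grip":-1,"delta_pos":[0,0,2.5],"twist":[0,0,0]}]'

```text
time: 3.18
tool_pos: [463.6, 70.4, 147.8]
tool_rot: [3.14, 0.0, 1.567]
ft_force: [-2.6, -0.3, 11.0]
width: -0.0
finger_force: 5.2
```

Call:
send_rows --plan '[{"grip":-1,"delta_pos":[0,3,-0.2],"twist":[0,0,0]},{"grip":-1,"delta_pos":[0,7,-0.2],"twist":[0,0,0]},{"grip":-1,"delta_pos":[0,11,-0.2],"twist":[0,0,0]},{"grip":-1,"delta_pos":[0,14,-0.2],"twist":[0,0,0]},{"grip":-1,"delta_pos":[0,16.5,-0.2],"twist":[0,0,0]},{"grip":-1,"delta_pos":[0,16.5,-0.2],"twist":[0,0,0]}]'

```text
time: 3.68
tool_pos: [480.1, 70.2, 147.5]
tool_rot: [3.14, 0.0, 1.567]
ft_force: [-0.1, -1.4, 8.4]
width: 0.0
finger_force: 4.0
```

Call:
send_rows --plan '[{"grip":-1,"delta_pos":[0,0,-12],"twist":[0,0,0]},{"grip":-1,"delta_pos":[-22,-12,-14],"twist":[0,0,0]},{"grip":-1,"delta_pos":[-44,-25,-14],"twist":[0,0,0]},{"grip":-1,"delta_pos":[-44,-25,-8],"twist":[0,0,0]},{"grip":-1,"delta_pos":[-44,-25,-2],"twist":[0,0,0]},{"grip":-1,"delta_pos":[-44,-25,-1],"twist":[0,0,0]},{"grip":-1,"delta_pos":[-44,-25,-1],"twist":[0,0,0]}]'

```text
time: 4.27
tool_pos: [454.3, 27.1, 147.3]
tool_rot: [-3.14, -0.0, 1.567]
ft_force: [0.4, -0.8, 0.2]
width: 0.2
finger_force: 0.0
```

```bash
python3 -c "
from h import *
go(cw(-116,0,147))
d,T=snap('wrist'); save(d['img'],'w2')"
```

```text
t 4.27 pos [454.3  27.1 147.3] delta [-0.6  0.7  0.3] twist [-0.001 -0.    -0.004] F [ 0.4 -0.8  0.2]
```

View pics/w2.png

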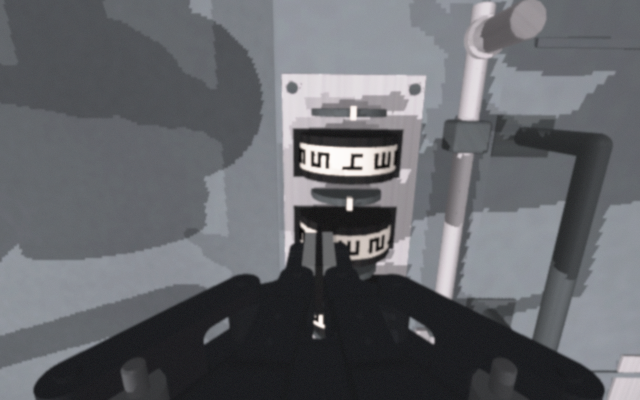

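The left wheel now shows 4, in line with its index at (351,113–205). Next is the mid wheel, two digits per stroke.

Call:
send_rows --plan '[{"grip":-1,"delta_pos":[0,0,1.0],"twist":[0,0,0]},{"grip":-1,"delta_pos":[0,4.5,0.3],"twist":[0,0,0]},{"grip":-1,"delta_pos":[0,9,0.1],"twist":[0,0,0]},{"grip":-1,"delta_pos":[0,14,0.0],"twist":[0,0,0]},{"grip":-1,"delta_pos":[0,20,0.0],"twist":[0,0,0]},{"grip":-1,"delta_pos":[0,25,0.1],"twist":[0,0,0]},{"grip":-1,"delta_pos":[0,30,0.5],"twist":[0,0,0]},{"grip":-1,"delta_pos":[0,34,1.2],"twist":[0,0,0]}]'

```text
time: 4.98
tool_pos: [489.0, 26.4, 146.6]
tool_rot: [-3.142, -0.0, 1.567]
ft_force: [-0.2, 0.2, 0.5]
width: 0.0
finger_force: 0.0
```

Call:
send_rows --plan '[{"grip":-1,"delta_pos":[0,0,-12],"twist":[0,0,0]},{"grip":-1,"delta_pos":[0,-18,-14],"twist":[0,0,0]},{"grip":-1,"delta_pos":[0,-34,-14],"twist":[0,0,0]},{"grip":-1,"delta_pos":[0,-34,-14],"twist":[0,0,0]}]'

```text
time: 5.32
tool_pos: [452.7, 26.6, 160.6]
tool_rot: [-3.141, 0.0, 1.567]
ft_force: [0.7, -0.1, -0.5]
width: 0.2
finger_force: 0.0
```

```bash
python3 -c "
from h import *
go(cw(-116,0,147))
d,T=snap('wrist'); save(d['img'],'w3')"
```

```text
t 5.32 pos [452.7  26.6 160.6] delta [-0.1  2.3 13.6] twist [-0.001  0.    -0.004] F [ 0.7 -0.1 -0.5]
```

View pics/w3.png

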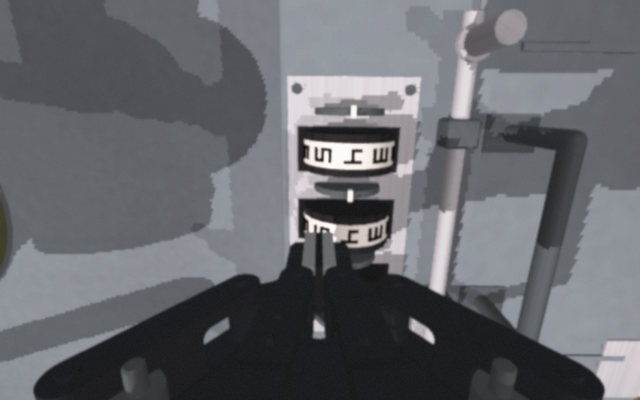

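The mid wheel moved only one step: 4 now sits by its index at (349,196–230). I'll use the proven single-digit strokes for the remaining three.

Call:
send_rows --plan '[{"grip":-1,"delta_pos":[0,10,8],"twist":[0,0,0]},{"grip":-1,"delta_pos":[0,10,13],"twist":[0,0,0]},{"grip":-1,"delta_pos":[0,10,13.5],"twist":[0,0,0]},{"grip":-1,"delta_pos":[0,13,13.4],"twist":[0,0,0]},{"grip":-1,"delta_pos":[0,17,13.3],"twist":[0,0,0]},{"grip":-1,"delta_pos":[0,21,13.3],"twist":[0,0,0]},{"grip":-1,"delta_pos":[0,25,13.3],"twist":[0,0,0]},{"grip":-1,"delta_pos":[0,27,13.3],"twist":[0,0,0]}]'

```text
time: 6.03
tool_pos: [481.8, 26.4, 147.2]
tool_rot: [-3.141, 0.0, 1.567]
ft_force: [-1.9, 0.2, 2.1]
width: 0.1
finger_force: 1.0
```

Call:
send_rows --plan '[{"grip":-1,"delta_pos":[0,0,0],"twist":[0,0,0]},{"grip":-1,"delta_pos":[0,0,-10],"twist":[0,0,0]},{"grip":-1,"delta_pos":[0,-17,-12],"twist":[0,0,0]},{"grip":-1,"delta_pos":[0,-17,-12],"twist":[0,0,0]}]'

```text
time: 6.37
tool_pos: [462.9, 26.6, 160.1]
tool_rot: [-3.141, -0.0, 1.567]
ft_force: [-0.0, 0.3, 0.5]
width: -0.2
finger_force: 0.0
```

```bash
python3 -c "
from h import *
go(cw(-108,0,147))
d,T=snap('wrist'); a=d['img'][190:255,290:400]; b=cv2.imread('pics/w3.png')[190:255,290:400,::-1]
save(cv2.resize(np.vstack([b,a]),None,fx=4,fy=4),'w4')"
```

```text
t 6.37 pos [462.9  26.6 160.1] delta [-0.1  0.1 13.1] twist [-0.    -0.    -0.004] F [-0.   0.3  0.5]
```

View pics/w4.png

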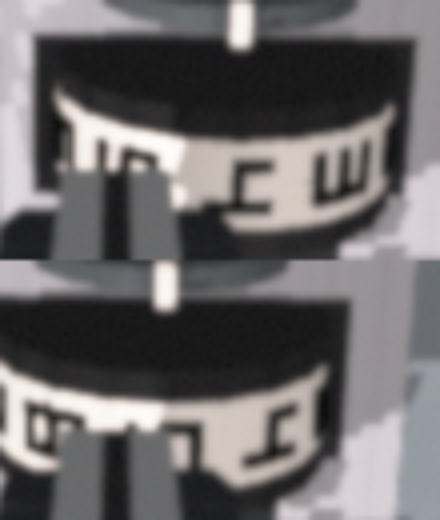

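Mid wheel now shows 5. I repeat the stroke twice.

Call:
send_rows --plan '[{"grip":-1,"delta_pos":[0,0,8],"twist":[0,0,0]},{"grip":-1,"delta_pos":[0,0,12.6],"twist":[0,0,0]},{"grip":-1,"delta_pos":[0,0,13.1],"twist":[0,0,0]},{"grip":-1,"delta_pos":[0,3,13.0],"twist":[0,0,0]},{"grip":-1,"delta_pos":[0,7,12.9],"twist":[0,0,0]},{"grip":-1,"delta_pos":[0,11,12.9],"twist":[0,0,0]},{"grip":-1,"delta_pos":[0,15,12.9],"twist":[0,0,0]},{"grip":-1,"delta_pos":[0,17,12.9],"twist":[0,0,0]}]'

```text
time: 7.08
tool_pos: [482.6, 26.3, 146.8]
tool_rot: [3.14, 0.0, 1.567]
ft_force: [-0.2, -0.4, 8.4]
width: 0.1
finger_force: 4.0
```

Call:
send_rows --plan '[{"grip":-1,"delta_pos":[0,0,0],"twist":[0,0,0]},{"grip":-1,"delta_pos":[0,0,-10],"twist":[0,0,0]},{"grip":-1,"delta_pos":[0,-17,-13],"twist":[0,0,0]},{"grip":-1,"delta_pos":[0,-17,-13],"twist":[0,0,0]}]'

```text
time: 7.42
tool_pos: [463.2, 26.6, 159.7]
tool_rot: [-3.141, -0.0, 1.567]
ft_force: [-0.3, 0.2, 0.1]
width: -0.4
finger_force: 0.0
```

Call:
send_rows --plan '[{"grip":-1,"delta_pos":[0,0,8],"twist":[0,0,0]},{"grip":-1,"delta_pos":[0,0,12.6],"twist":[0,0,0]},{"grip":-1,"delta_pos":[0,0,13.1],"twist":[0,0,0]},{"grip":-1,"delta_pos":[0,3,13.0],"twist":[0,0,0]},{"grip":-1,"delta_pos":[0,7,12.9],"twist":[0,0,0]},{"grip":-1,"delta_pos":[0,11,12.9],"twist":[0,0,0]},{"grip":-1,"delta_pos":[0,15,12.9],"twist":[0,0,0]},{"grip":-1,"delta_pos":[0,17,12.9],"twist":[0,0,0]}]'

```text
time: 8.08
tool_pos: [482.7, 26.3, 146.7]
tool_rot: [3.14, 0.0, 1.567]
ft_force: [-0.4, -0.2, 7.9]
width: -0.1
finger_force: 4.1
```

Call:
send_rows --plan '[{"grip":-1,"delta_pos":[0,0,0],"twist":[0,0,0]},{"grip":-1,"delta_pos":[0,0,-10],"twist":[0,0,0]},{"grip":-1,"delta_pos":[-44,0,-13],"twist":[0,0,0]},{"grip":-1,"delta_pos":[-44,0,-13],"twist":[0,0,0]},{"grip":-1,"delta_pos":[-44,0,-13],"twist":[0,0,0]}]'

```text
time: 8.5
tool_pos: [481.3, -18.8, 159.4]
tool_rot: [-3.141, -0.0, 1.564]
ft_force: [-0.3, 0.1, -0.3]
width: -0.2
finger_force: 0.0
```

```bash
python3 -c "
from h import *
go(cw(-92,-44,147))"
```

```text
t 8.5 pos [481.3 -18.8 159.4] delta [ 1.3 -2.3 12.4] twist [-0.001 -0.    -0.006] F [-0.3  0.1 -0.3]
```

Call:
send_rows --plan '[{"grip":-1,"delta_pos":[1,-2.5,8],"twist":[0,0,0]},{"grip":-1,"delta_pos":[1,-2.5,12],"twist":[0,0,0]},{"grip":-1,"delta_pos":[1,-2.5,12.5],"twist":[0,0,0]},{"grip":-1,"delta_pos":[1,-5,12.4],"twist":[0,0,0]},{"grip":-1,"delta_pos":[1,-9,12.3],"twist":[0,0,0]},{"grip":-1,"delta_pos":[1,-13,12.3],"twist":[0,0,0]},{"grip":-1,"delta_pos":[1,-17,12.3],"twist":[0,0,0]},{"grip":-1,"delta_pos":[1,-19,12.3],"twist":[0,0,0]}]'

```text
time: 9.17
tool_pos: [462.4, -15.7, 147.8]
tool_rot: [3.14, 0.0, 1.568]
ft_force: [-0.9, 0.0, 10.0]
width: 0.0
finger_force: 5.6
```

Call:
send_rows --plan '[{"grip":-1,"delta_pos":[0,0,0],"twist":[0,0,0]},{"grip":-1,"delta_pos":[0,0,-10],"twist":[0,0,0]},{"grip":-1,"delta_pos":[0,17,-12.5],"twist":[0,0,0]},{"grip":-1,"delta_pos":[0,17,-12.5],"twist":[0,0,0]}]'

```text
time: 9.5
tool_pos: [480.8, -15.9, 160.5]
tool_rot: [3.14, 0.0, 1.568]
ft_force: [0.7, -0.3, 0.0]
width: 0.2
finger_force: 0.0
```

Call:
send_rows --plan '[{"grip":-1,"delta_pos":[0,0,8],"twist":[0,0,0]},{"grip":-1,"delta_pos":[0,0,12],"twist":[0,0,0]},{"grip":-1,"delta_pos":[0,0,12.7],"twist":[0,0,0]},{"grip":-1,"delta_pos":[0,-3,12.6],"twist":[0,0,0]},{"grip":-1,"delta_pos":[0,-7,12.5],"twist":[0,0,0]},{"grip":-1,"delta_pos":[0,-11,12.5],"twist":[0,0,0]},{"grip":-1,"delta_pos":[0,-15,12.5],"twist":[0,0,0]},{"grip":-1,"delta_pos":[0,-17,12.5],"twist":[0,0,0]}]'

```text
time: 10.17
tool_pos: [461.9, -16.0, 147.7]
tool_rot: [3.14, -0.0, 1.567]
ft_force: [2.4, 3.4, 12.1]
width: -0.2
finger_force: 6.1
```

Call:
send_rows --plan '[{"grip":-1,"delta_pos":[0,0,0],"twist":[0,0,0]},{"grip":-1,"delta_pos":[0,0,-12],"twist":[0,0,0]},{"grip":-1,"delta_pos":[0,0,-50],"twist":[0,0,0]},{"grip":-1,"delta_pos":[-40,0,-100],"twist":[0,0,0]},{"grip":-1,"delta_pos":[-40,0,-130],"twist":[0,0,0]},{"grip":-1,"delta_pos":[-40,0,-130],"twist":[0,0,0]},{"grip":-1,"delta_pos":[-40,0,-130],"twist":[0,0,0]}]'

```text
time: 10.75
tool_pos: [462.3, -57.0, 278.9]
tool_rot: [3.138, 0.001, 1.566]
ft_force: [0.7, -0.4, -0.7]
width: -0.1
finger_force: 0.0
```

```bash
python3 -c "
from h import *
go(cw(-100,0,300))
d,T=snap('wrist'); a=d['img'][:240,250:510]; np.savez('w5.npz',img=d['img'],z=d['z_map'],T=T)
save(cv2.resize(a,None,fx=2.5,fy=2.5,interpolation=cv2.INTER_CUBIC),'w5')"
```

```text
t 10.75 pos [462.3 -57.  278.9] delta [ 83.6   8.4 -21.1] twist [ 0.003  0.001 -0.005] F [ 0.7 -0.4 -0.7]
```

View pics/w5.png

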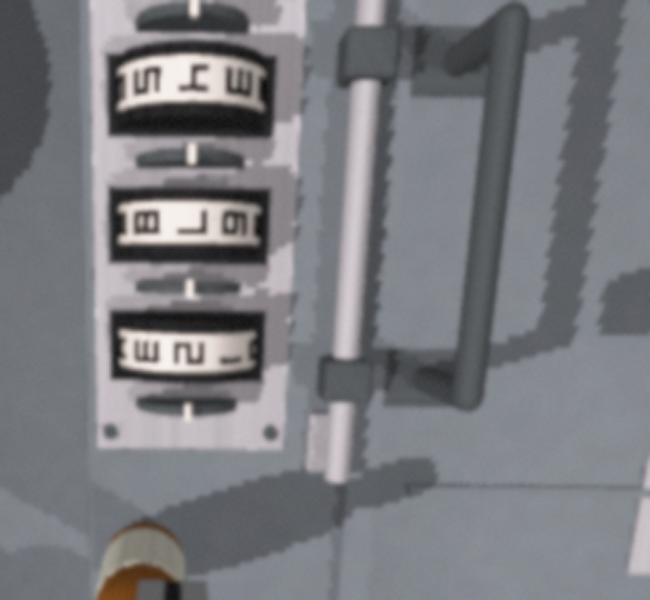

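All three wheels read 4-7-2, aligned with their index marks (crop at (190,85), (190,222), (190,350)). Next is the bolt: I go to the right of the knob.

Call:
send_rows --plan '[{"grip":-1,"delta_pos":[149,67,0],"twist":[0,0,0]},{"grip":-1,"delta_pos":[149,67,0],"twist":[0,0,0]},{"grip":-1,"delta_pos":[149,67,0],"twist":[0,0,0]},{"grip":-1,"delta_pos":[149,67,0],"twist":[0,0,0]},{"grip":-1,"delta_pos":[149,67,50],"twist":[0,0,0]},{"grip":-1,"delta_pos":[149,67,80],"twist":[0,0,0]},{"grip":-1,"delta_pos":[149,67,80],"twist":[0,0,0]},{"grip":-1,"delta_pos":[149,67,80],"twist":[0,0,0]}]'

```text
time: 11.47
tool_pos: [528.2, 92.5, 195.2]
tool_rot: [-3.136, 0.001, 1.567]
ft_force: [-0.5, -0.7, 1.6]
width: 0.4
finger_force: 0.0
```

```bash
python3 -c "
from h import *
go([529,93,145])
d,T=snap('wrist'); p=cloud(d,T); m=(abs(p[...,2]-165)<4)&(p[...,1]>105)&(p[...,1]<150)&(abs(p[...,0]-530)<25); q=p[m]; print(len(q),q.mean(0),q.min(0),q.max(0))"
```

```text
t 11.47 pos [528.2  92.5 195.2] delta [ 0.5  1.  50.2] twist [-0.006  0.001 -0.003] F [-0.5 -0.7  1.6]
452 [532.74615937 126.63713854 164.97385683] [526.27051563 119.55537632 161.24706443] [539.56037819 133.11169416 166.82247736]
```

Call:
send_rows --plan '[{"grip":-1,"delta_pos":[0,3,30],"twist":[0,0,0]},{"grip":-1,"delta_pos":[0,3,48],"twist":[0,0,0]},{"grip":-1,"delta_pos":[0,3,50],"twist":[0,0,0]},{"grip":-1,"delta_pos":[8,3,50],"twist":[0,0,0]},{"grip":-1,"delta_pos":[15,3,50],"twist":[0,0,0]},{"grip":-1,"delta_pos":[22,3,50],"twist":[0,0,0]},{"grip":-1,"delta_pos":[28,3,50],"twist":[0,0,0]},{"grip":-1,"delta_pos":[33,3,50],"twist":[0,0,0]}]'

```text
time: 12.18
tool_pos: [533.1, 126.2, 148.4]
tool_rot: [3.14, -0.0, 1.567]
ft_force: [-0.4, -1.1, 2.4]
width: -0.0
finger_force: 0.9
```

Call:
send_rows --plan '[{"grip":-1,"delta_pos":[4,0,0],"twist":[0,0,0]},{"grip":-1,"delta_pos":[8,0,0],"twist":[0,0,0]},{"grip":-1,"delta_pos":[11,0,0],"twist":[0,0,0]},{"grip":-1,"delta_pos":[12,0,0],"twist":[0,0,0]},{"grip":-1,"delta_pos":[12,0,0],"twist":[0,0,0]}]'

```text
time: 12.6
tool_pos: [532.7, 137.5, 147.2]
tool_rot: [-3.141, -0.0, 1.567]
ft_force: [-0.1, 0.1, -0.8]
width: -0.2
finger_force: 0.0
```

```bash
cat > k.py <<'E'
from h import *
go([531,140,147])
d,T=snap('wrist'); p=cloud(d,T); m=(abs(p[...,2]-165)<4)&(p[...,1]>105)&(p[...,1]<180)&(abs(p[...,0]-530)<25); q=p[m]; print(len(q),q.mean(0),q.min(0),q.max(0))
E
python3 k.py
```

```text
t 12.6 pos [532.7 137.5 147.2] delta [ 2.5 -1.7  0.2] twist [-0.    -0.    -0.004] F [-0.1  0.1 -0.8]
1200 [533.75060379 152.09448315 164.98897888] [521.12242063 142.8252379  161.00449907] [548.14883582 161.86298984 168.92705224]
```

Call:
send_rows --plan '[{"grip":-1,"delta_pos":[1,0,0],"twist":[0,0,0]},{"grip":-1,"delta_pos":[2,0,0],"twist":[0,0,0]},{"grip":-1,"delta_pos":[2.5,0,0],"twist":[0,0,0]},{"grip":-1,"delta_pos":[2.5,0,0],"twist":[0,0,0]}]'

```text
time: 12.98
tool_pos: [532.7, 139.2, 147.1]
tool_rot: [-3.141, 0.001, 1.567]
ft_force: [-0.2, -5.5, 0.0]
width: 0.2
finger_force: 2.6
```

```bash
python3 k.py
```

```text
t 12.98 pos [532.7 139.2 147.1] delta [ 0.8 -1.7  0.1] twist [-0.001  0.001 -0.004] F [-0.2 -5.5  0. ]
1211 [533.84891287 153.42814937 164.99326379] [521.12420525 144.51454    161.00509343] [548.20529153 163.19270014 168.90553971]
```

The bolt is against its stop, about 30 mm drawn. I back off and go above the handle with the gripper half open.

Call:
send_rows --plan '[{"grip":-1,"delta_pos":[-8,0,0],"twist":[0,0,0]},{"grip":-1,"delta_pos":[-8,0,-35],"twist":[0,0,0]},{"grip":-1,"delta_pos":[-8,0,-70],"twist":[0,0,0]},{"grip":0,"delta_pos":[-40,15,-100],"twist":[0,0,0]},{"grip":0,"delta_pos":[-80,30,-100],"twist":[0,0,0]},{"grip":0,"delta_pos":[-113,31,-100],"twist":[0,0,0]},{"grip":0,"delta_pos":[-113,31,-100],"twist":[0,0,0]},{"grip":0,"delta_pos":[-113,31,-100],"twist":[0,0,0]}]'

```text
time: 13.7
tool_pos: [563.4, 24.8, 247.2]
tool_rot: [-3.141, -0.0, 1.564]
ft_force: [-0.1, -0.3, -0.2]
width: 42.3
finger_force: 0.0
```

```bash
python3 - <<'E'
from h import *
d,T=snap('wrist'); p=cloud(d,T); m=(p[...,2]>162)&(p[...,2]<180)&(p[...,1]>-45)&(p[...,1]<100)&(abs(p[...,0]-565)<30); q=p[m]; print(len(q),q.mean(0),q.min(0),q.max(0))
k=q[q[:,2]>171]; print(np.polyfit(k[:,1],k[:,0],1),np.percentile(k,[1,50,99],axis=0))
q=p[(p[...,2]>162)&(p[...,2]<169)&(p[...,1]>130)&(p[...,1]<180)&(abs(p[...,0]-532)<15)]; print('knob',q.mean(0))
go([np.median(k[:,0]),26.5,152])
E
```

```text
1969 [563.42265813  30.84708426 173.53940012] [558.12842599 -33.57049802 162.57340223] [568.6911624   85.506635   176.38446118]
[1.43277633e-02 5.62859613e+02] [[558.36174642 -30.27081703 171.26788459]
 [563.24250279  32.15690374 173.79677599]
 [567.95895916  83.56054833 175.62199718]]
knob [533.46397372 154.99447452 164.86427901]
t 13.75 pos [563.2  26.1 247.2] delta [ 0.4  0.  95.2] twist [-0.    -0.    -0.005] F [-0.3  0.1  0.3]
```

Call:
send_rows --plan '[{"grip":0,"delta_pos":[0,0,40],"twist":[0,0,0]},{"grip":0,"delta_pos":[0,0,75],"twist":[0,0,0]},{"grip":0,"delta_pos":[0,0,95],"twist":[0,0,0]},{"grip":0,"delta_pos":[0,0,95],"twist":[0,0,0]},{"grip":-1,"delta_pos":[0,0,95],"twist":[0,0,0]},{"grip":-1,"delta_pos":[0,0,95],"twist":[0,0,0]},{"grip":-1,"delta_pos":[0,0,95],"twist":[0,0,0]},{"grip":-1,"delta_pos":[0,0,95],"twist":[0,0,0]}]' --force 25

```text
time: 14.42
tool_pos: [561.4, 27.2, 153.8]
tool_rot: [-3.137, -0.0, 1.567]
ft_force: [-25.6, 1.6, 11.5]
width: 8.6
finger_force: 25.7
```

```bash
python3 - <<'E'
from h import *
s=env.observe(); print(s['tool_pos'],s['width'],s['finger_force'],s['ft_force'])
r=np.hypot(128,50); a0=np.arctan2(50,128)
for th in np.r_[0:1.46:.1]:
    print(round(th,2),'dy',round(128-r*np.cos(a0+th),1),'dz',round(-(r*np.sin(a0+th)-50),1))
E
```

```text
[561.41419953  27.20011168 153.81065047] 8.584019488402157 25.698348730802536 [-25.58972602   1.56873915  11.47152675]
0.0 dy 0.0 dz -0.0
0.1 dy 5.6 dz -12.5
0.2 dy 12.5 dz -24.4
0.3 dy 20.5 dz -35.6
0.4 dy 29.6 dz -45.9
0.5 dy 39.6 dz -55.2
0.6 dy 50.6 dz -63.5
0.7 dy 62.3 dz -70.7
0.8 dy 74.7 dz -76.7
0.9 dy 87.6 dz -81.3
1.0 dy 100.9 dz -84.7
1.1 dy 114.5 dz -86.8
1.2 dy 128.2 dz -87.4
1.3 dy 141.9 dz -86.7
1.4 dy 155.5 dz -84.6
```

Gripped, but the arm is pulled about 2 mm off. I relax the sideways force.

Call:
send_rows --plan '[{"grip":-1,"delta_pos":[0,-1,-1],"twist":[0,0,0]},{"grip":-1,"delta_pos":[0,-2,-1],"twist":[0,0,0]},{"grip":-1,"delta_pos":[0,-2,-1],"twist":[0,0,0]}]'

```text
time: 14.67
tool_pos: [561.6, 27.1, 154.7]
tool_rot: [3.14, -0.001, 1.567]
ft_force: [-4.2, 4.2, 0.6]
width: 8.9
finger_force: 24.6
```

Call:
send_rows --plan '[{"grip":-1,"delta_pos":[0,2.5,-6],"twist":[0,0,0]},{"grip":-1,"delta_pos":[0,5.5,-12.5],"twist":[0,0,0]},{"grip":-1,"delta_pos":[0,8.8,-18.5],"twist":[0,0,0]},{"grip":-1,"delta_pos":[0,12.3,-24.4],"twist":[0,0,0]},{"grip":-1,"delta_pos":[0,16.2,-30],"twist":[0,0,0]},{"grip":-1,"delta_pos":[0,20.3,-35.6],"twist":[0,0,0]},{"grip":-1,"delta_pos":[0,24.8,-41],"twist":[0,0,0]},{"grip":-1,"delta_pos":[0,29.4,-45.9],"twist":[0,0,0]}]'

```text
time: 15.33
tool_pos: [590.3, 26.7, 201.1]
tool_rot: [-3.14, -0.0, 1.567]
ft_force: [-16.0, 1.8, 11.3]
width: 8.7
finger_force: 25.2
```

Call:
send_rows --plan '[{"grip":-1,"delta_pos":[0,4,-5.5],"twist":[0,0,0]},{"grip":-1,"delta_pos":[0,9.2,-10.1],"twist":[0,0,0]},{"grip":-1,"delta_pos":[0,14.6,-14.4],"twist":[0,0,0]},{"grip":-1,"delta_pos":[0,20.2,-18.5],"twist":[0,0,0]},{"grip":-1,"delta_pos":[0,26,-22.2],"twist":[0,0,0]},{"grip":-1,"delta_pos":[0,32,-25.7],"twist":[0,0,0]},{"grip":-1,"delta_pos":[0,38,-28.8],"twist":[0,0,0]},{"grip":-1,"delta_pos":[0,44.2,-31.6],"twist":[0,0,0]}]'

```text
time: 16.0
tool_pos: [635.5, 26.0, 232.8]
tool_rot: [3.14, 0.001, 1.567]
ft_force: [-4.8, -0.8, 1.2]
width: 8.8
finger_force: 24.8
```

Call:
send_rows --plan '[{"grip":-1,"delta_pos":[0,6.3,-2.5],"twist":[0,0,0]},{"grip":-1,"delta_pos":[0,12.8,-4.7],"twist":[0,0,0]},{"grip":-1,"delta_pos":[0,19.4,-6.6],"twist":[0,0,0]},{"grip":-1,"delta_pos":[0,26,-8.1],"twist":[0,0,0]},{"grip":-1,"delta_pos":[0,32.8,-9.3],"twist":[0,0,0]},{"grip":-1,"delta_pos":[0,39.6,-10.2],"twist":[0,0,0]},{"grip":-1,"delta_pos":[0,46.4,-10.7],"twist":[0,0,0]},{"grip":-1,"delta_pos":[0,53.2,-10.8],"twist":[0,0,0]}]'

```text
time: 16.67
tool_pos: [688.9, 25.3, 243.2]
tool_rot: [3.14, 0.001, 1.566]
ft_force: [-1.7, -3.3, 2.7]
width: 8.9
finger_force: 25.7
```

Call:
send_rows --plan '[{"grip":-1,"delta_pos":[0,6.8,0.2],"twist":[0,0,0]},{"grip":-1,"delta_pos":[0,13.6,0.6],"twist":[0,0,0]},{"grip":-1,"delta_pos":[0,20.4,1.5],"twist":[0,0,0]},{"grip":-1,"delta_pos":[0,27,2.6],"twist":[0,0,0]},{"grip":-1,"delta_pos":[0,31,3.4],"twist":[0,0,0]},{"grip":-1,"delta_pos":[0,31,3.4],"twist":[0,0,0]}]'

```text
time: 17.17
tool_pos: [720.2, 25.1, 239.2]
tool_rot: [3.139, 0.001, 1.566]
ft_force: [2.1, -4.8, 3.6]
width: 8.4
finger_force: 26.1
```

Call:
send_rows --plan '[{"grip":-0.5,"delta_pos":[0,0,0],"twist":[0,0,0]},{"grip":-0.5,"delta_pos":[0,0,0],"twist":[0,0,0]},{"grip":-0.5,"delta_pos":[0,0,0],"twist":[0,0,0]},{"grip":-0.5,"delta_pos":[0,0,-15],"twist":[0,0,0]},{"grip":-0.5,"delta_pos":[0,0,-35],"twist":[0,0,0]},{"grip":-0.5,"delta_pos":[0,0,-65],"twist":[0,0,0]},{"grip":-0.5,"delta_pos":[0,0,-90],"twist":[0,0,0]},{"grip":-0.5,"delta_pos":[0,0,-90],"twist":[0,0,0]}]'

```text
time: 17.83
tool_pos: [719.6, 26.2, 334.7]
tool_rot: [3.133, -0.0, 1.567]
ft_force: [-0.8, 0.2, 2.2]
width: 21.3
finger_force: 0.0
```

Next I back away from the lid and check the whole scene.

Call:
send_rows --plan '[{"grip":-0.5,"delta_pos":[0,-100,-30],"twist":[0,0,0]},{"grip":-0.5,"delta_pos":[0,-200,-30],"twist":[0,0,0]},{"grip":-0.5,"delta_pos":[0,-280,-30],"twist":[0,0,0]},{"grip":-0.5,"delta_pos":[0,-280,-30],"twist":[0,0,0]},{"grip":-0.5,"delta_pos":[0,-280,-30],"twist":[0,0,0]},{"grip":-0.5,"delta_pos":[0,-280,-30],"twist":[0,0,0]},{"grip":-0.5,"delta_pos":[0,-280,-30],"twist":[0,0,0]},{"grip":-0.5,"delta_pos":[0,-280,-30],"twist":[0,0,0]}]'

```text
time: 18.5
tool_pos: [434.7, 27.5, 359.7]
tool_rot: [3.139, -0.0, 1.567]
ft_force: [0.5, 0.0, 1.2]
width: 21.1
finger_force: 0.0
```

```bash
python3 - <<'E'
from h import *
a=snap('side')[0]['img']; d,T=snap('wrist'); save(np.vstack([a,d['img']])[:,:,:][::1],'tmp')
im=np.hstack([cv2.resize(a,(400,250)),cv2.resize(d['img'],(400,250))]); save(im,'w6')
p=cloud(d,T); q=p[(p[...,2]>162)&(p[...,2]<169)&(p[...,1]>130)&(p[...,1]<180)&(abs(p[...,0]-532)<15)]; print('knob',len(q),q.mean(0) if len(q) else 0)
s=env.observe(); print(s['tool_pos'],s['ft_force'])
E
```

```text
knob 164 [532.60543082 155.81763404 164.81528966]
[438.47403957  27.26707215 358.98002994] [ 0.05043321 -0.00209688  0.66189611]
```

View pics/w6.png

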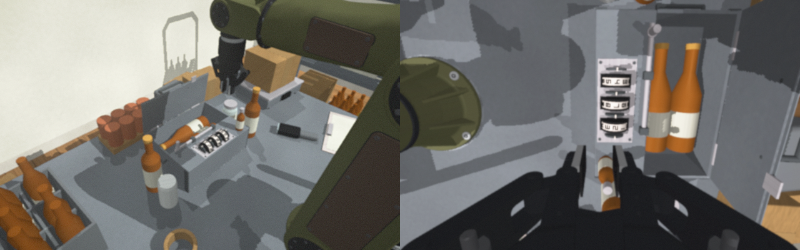

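The lid stands open (left half at (190,100); right half (760,120)). The bolt is drawn and the bottles, can and jar are still standing. I do a quick lid angle check, then hand in.

```bash
python3 - <<'E'
from h import *
d,T=snap('side'); p=cloud(d,T); q=p[(p[...,2]>150)&(p[...,2]<262)&(p[...,0]>655)&(p[...,0]<705)&(p[...,1]>-130)&(p[...,1]<180)]
k=np.polyfit(q[:,2],q[:,0],1); a=np.pi/2-np.arctan(-k[0]); print(len(q),'lid',a)
if a>1.37: print(env.finish_job())
E
```

```text
3149 lid 1.4555460667032245
the job is handed in; nothing more can be done
None
```

The chest is open and the job is handed in: the wheels read 4-7-2, the bolt is drawn about 30 mm, the lid stands at about 1.45 rad, and the bottles, can and jar looked to be still standing in the last picture. No verdict came back from the hand-in.

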